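Find the loose bolt on the bench socket block and hold its cap open

TASK

First put the loose cover squarely on the open wiring box at the end of the socket block, flush with its outline, and let go of it. Then press firmly down with the fingertips on each of the three bolts in turn, starting with the one nearest the wiring box and moving away from it, to find the one that is loose and sinks. Finally lift the hinged cap right behind the loose bolt about half-way open (45 degrees) and finish while still holding it open, with the other two caps never lifted and the other things on the bench left where they are.

Things in the scene. Friction and masses are not known exactly. Their poses are not given: they have to be found in the camera images.
- cover_center (a point): Centre (half-way up, 18 mm above its underside) of the loose cover of the wiring box: grey plate 90 mm (its x) x 64 mm (its y) x 6 mm, with an upright grip rib on top, centred, 40 mm long along x, 12 mm thick along y, rising 30 mm above the plate (top 36 mm above the underside). About 0.08 to 0.17 kg. It starts lying flat on the bench, rib up. z is up.
- box_top (a point): Centre of the open mouth of the wiring box, level with its rim, 60 mm above the bench. The box is the open grey part at the left (+y) end of the socket block, outside 90 mm (x) x 64 mm (y), walls 5 mm: the cover has the same outline. With the cover on, cover_center stands 18 mm above this point; x axes parallel, either way round.
- block: The fixed socket block on the bench: black, 124 mm deep (x), deck 50 mm high, the three sockets in a row along its y axis at 80 mm pitch, the wiring box at the +y end. Origin on the bench; x points away from the robot (deck from x -62 to +62 mm, y -165 to +95 mm; wiring box centred at x 0, y +130 mm), z up. The bolts stand along its front (x = -45 mm).
- bolt_a_top (a point): Centre of the top face of the bolt nearest the wiring box: upright round steel head, 18 mm diameter, at first standing 14 mm above the deck (64 mm above the bench), in front of (on the robot side of) its own cap.
- bolt_a (a joint): How far that bolt has sunk, m: 0 at the start. A tight bolt gives less than 2 mm when pushed; the one loose bolt sinks 8 mm to a stop under about 3 N and stays down. Which of the three is loose changes and cannot be seen.
- cap_a_fin (a point): Centre of the upright grip fin on the hinged cap nearest the wiring box: fin 24 mm long (along block x), 10 mm thick (along block y), 30 mm tall; when shut, from 58 to 88 mm above the bench (this point 73 mm). Cap: grey plate 66 x 50 x 6 mm, its top 58 mm above the bench, lying just behind its bolt. The hinge axis runs along block y at the cap's far edge, 50 mm behind (block +x) this point and 18 mm below it when shut.
- cap_a (a joint): Angle of that cap, rad: 0 shut, grows as the front edge rises up and back, at most 1.35. A light spring and its weight (about 1 N at the fin) close it when let go.
- bolt_b_top (a point): Centre of the top face of the bolt in the middle: upright round steel head, 18 mm diameter, at first standing 14 mm above the deck (64 mm above the bench), in front of (on the robot side of) its own cap.
- bolt_b (a joint): How far that bolt has sunk, m: 0 at the start. A tight bolt gives less than 2 mm when pushed; the one loose bolt sinks 8 mm to a stop under about 3 N and stays down. Which of the three is loose changes and cannot be seen.
- cap_b_fin (a point): Centre of the upright grip fin on the hinged cap in the middle: fin 24 mm long (along block x), 10 mm thick (along block y), 30 mm tall; when shut, from 58 to 88 mm above the bench (this point 73 mm). Cap: grey plate 66 x 50 x 6 mm, its top 58 mm above the bench, lying just behind its bolt. The hinge axis runs along block y at the cap's far edge, 50 mm behind (block +x) this point and 18 mm below it when shut.
- cap_b (a joint): Angle of that cap, rad: 0 shut, grows as the front edge rises up and back, at most 1.35. A light spring and its weight (about 1 N at the fin) close it when let go.
- bolt_c_top (a point): Centre of the top face of the bolt farthest from the wiring box: upright round steel head, 18 mm diameter, at first standing 14 mm above the deck (64 mm above the bench), in front of (on the robot side of) its own cap.
- bolt_c (a joint): How far that bolt has sunk, m: 0 at the start. A tight bolt gives less than 2 mm when pushed; the one loose bolt sinks 8 mm to a stop under about 3 N and stays down. Which of the three is loose changes and cannot be seen.
- cap_c_fin (a point): Centre of the upright grip fin on the hinged cap farthest from the wiring box: fin 24 mm long (along block x), 10 mm thick (along block y), 30 mm tall; when shut, from 58 to 88 mm above the bench (this point 73 mm). Cap: grey plate 66 x 50 x 6 mm, its top 58 mm above the bench, lying just behind its bolt. The hinge axis runs along block y at the cap's far edge, 50 mm behind (block +x) this point and 18 mm below it when shut.
- cap_c (a joint): Angle of that cap, rad: 0 shut, grows as the front edge rises up and back, at most 1.35. A light spring and its weight (about 1 N at the fin) close it when let go.
- wash_bottle: Bystander: white plastic bottle with red cap, 64 mm diameter, 150 mm tall. Origin at its underside.
- beaker: Bystander: empty glass beaker, 70 mm diameter, 90 mm tall. Origin at its underside.
- tube_rack: Bystander: white rack of six stoppered empty test tubes, 60 x 200 mm, 118 mm tall, long along its y. Origin at its underside.
- screwdriver: Bystander: screwdriver lying in front of the block, its length along its own x axis. Origin on the bench side, within its length.
- stopper: Bystander: black rubber stopper, 36 mm diameter, 30 mm tall. Origin at its underside.
- fuse_carton: Bystander: small cardboard carton, 50 x 80 x 35 mm. Origin at its underside.
- wrench: Bystander: wrench lying flat, its length along its own x axis. Origin on the bench side, within its length.
Mind the look-alikes: they are no part of the job. What is shaped like the part that bears cover_center but blue is not meant.

How it is judged:
On the way, in this order (a step that is already met when the one before it is completed fails the run):
1. the cover lies flat and square on the wiring box, released (horizontal distance between cover_center and box_top below 0.005 m and z of cover_center in the frame of box_top between 0.014 and 0.022 m and angle between the x axis of cover_center and the x axis of box_top, either way round below 0.1 rad and angle between cover_center's own z axis and vertical below 0.06 rad and contact force between cover and the fingers below 0.1 N and linear speed of cover below 0.02 m/s), for 0.2 s.
2. the bolt nearest the wiring box is pressed by the fingers, all caps shut (contact force between bolt_a and the fingers above 2 N and value of joint each of cap_a, cap_b, cap_c below 0.1 rad), for 0.02 s.
3. the bolt in the middle is pressed by the fingers, all caps shut (contact force between bolt_b and the fingers above 2 N and value of joint each of cap_a, cap_b, cap_c below 0.1 rad), for 0.02 s.
4. the bolt farthest from the wiring box is pressed by the fingers, all caps shut (contact force between bolt_c and the fingers above 2 N and value of joint each of cap_a, cap_b, cap_c below 0.1 rad), for 0.02 s.
5. the cap behind the sunken loose bolt is held open (((value of joint bolt_a above 0.005 m and value of joint cap_a above 0.6 rad and contact force between cap_a and the fingers above 0.3 N and value of joint each of cap_b, cap_c below 0.1 rad) or (value of joint bolt_b above 0.005 m and value of joint cap_b above 0.6 rad and contact force between cap_b and the fingers above 0.3 N and value of joint each of cap_a, cap_c below 0.1 rad) or (value of joint bolt_c above 0.005 m and value of joint cap_c above 0.6 rad and contact force between cap_c and the fingers above 0.3 N and value of joint each of cap_a, cap_b below 0.1 rad))), for 0.2 s.
At the end, for the whole second after the job is handed in: The cover lies on the wiring box untouched, centred within 5 mm, square within 0.1 rad and flat; the loose bolt is sunk by more than 5 mm; the cap behind it is held more than 0.6 rad (34 degrees) open by the fingers (more than 0.3 N); the other two caps are shut (under 0.1 rad) (all of step 1 and ((value of joint bolt_a above 0.005 m and value of joint cap_a above 0.6 rad and contact force between cap_a and the fingers above 0.3 N and value of joint each of cap_b, cap_c below 0.1 rad) or (value of joint bolt_b above 0.005 m and value of joint cap_b above 0.6 rad and contact force between cap_b and the fingers above 0.3 N and value of joint each of cap_a, cap_c below 0.1 rad) or (value of joint bolt_c above 0.005 m and value of joint cap_c above 0.6 rad and contact force between cap_c and the fingers above 0.3 N and value of joint each of cap_a, cap_b below 0.1 rad))); the arm keeps its last pose, push and grip.
It fails at once if the cap of a bolt that has not been found loose is lifted ((value of joint cap_a above 0.25 rad and value of joint bolt_a below 0.004 m) or (value of joint cap_b above 0.25 rad and value of joint bolt_b below 0.004 m) or (value of joint cap_c above 0.25 rad and value of joint bolt_c below 0.004 m)).
It fails at once if a bystander is shifted by more than 40 mm (distance of any of wash_bottle, beaker, tube_rack, screwdriver, stopper, fuse_carton, wrench from where it was at the start of the episode above 0.04 m).
It also fails if it takes over 54 s, if anything falls off the work surface, if the arm or the gripper's body presses on something with over 40 N, if the wrist force passes 120 N, or if a joint passes its speed limit or range.

ROBOT

A 6-joint arm with a two-finger parallel gripper is mounted at the origin on the work surface. World frame = base frame: x ahead of the robot, y to its left, z up, the work surface at z = 0. Lengths are in m, angles in rad, forces in N, time in s.
With the tool pointing down it reaches from about 0.275 to 0.825 m from the base axis. Payload 4.9 kg.
Tool frame: the origin (TCP) lies on the centre line of the jaws, within the pads' length; the fingertips stand 19 mm ahead of it and the grasp point (between the pads) is the TCP; x points along the fingers, y is the direction in which the jaws open and shut, and the axes are right-handed (so a half turn about x gives the same grasp; the last joint's range is limited). The gripper opens to 85 mm and grips with 20 to 120 N. Pads are 22 mm wide; open, the fingers measure 114 mm over their backs; the gripper's body (76 mm by 85 mm) begins 54 mm behind the grasp point. The pads swing forward as they close: fully open they stand 13 mm farther back than shut.
Start: joints at [-1.398, 0.326, -0.193, 1.052, 0, 1.437], TCP at [0.166, -0.524, 0.25] pointing down, gripper open.
Joint ranges: [-2.65, 2.65], [-0.97, 1.79], [-1.3, 1.35], [-1.93, 2.1], [-1.47, 1.37], [-3.14, 3.14]. Speed limits (rad/s): [2.57, 2.57, 3.14, 3.14, 3.14, 3.14].

INTERFACE

Orientations are given as a unit quaternion [w, x, y, z].
In Python, from plant import ctrl gives the robot as it stands.
- The arm moves only by the tool arm_command, never from a script. Its argument "plan" is a list that holds one entry, the list of rows, each a list of 5 numbers: the finger opening in mm, from 0 to 85.4, then the shift along the world's x, y, z in units of 30 mm (1.0 is 30 mm), then the turn about the world's z in units of 8 degrees (1.0 is 8 degrees). A call has 1 to 10 rows; each row shifts and turns the pose as measured when the row begins; what a row does not reach is not made up. A row lasts 1/10 s, in which the tool goes at most 50 mm and 8.59 degrees, less where a joint would pass 70% of its speed; a pose out of reach is approached as far as the arm can. A call is refused whole if a number of a shift passes 1 or a number of a turn 1, either way. A call with a gripper value outside its range is refused whole. The fingers move at their own pace and stop on an object; "newtons" is the grip in N (left out, the last holds). Time passes only in rows, so rows that do not move let the fingers close. It gives the time, the measured TCP pose, the force and the opening at its end, in the units of the state.
- ctrl.observe(): the state, without advancing time (a new reading comes with each control period).
- ctrl.grab_frame(name): name is "scene" or "top" or "wrist"; returns the picture (384x512x3 uint8, blue, green, red); there is no depth.
- ctrl.get_calibration(name): a dict with "camera_matrix" (3x3 intrinsics, pixels), "xyz" and "rotation" of the camera in the world; the wrist camera has in their place "hand_eye" (4x4, takes a point from camera to tool coordinates, whose origin is the TCP and whose axes are the tool frame's). Camera axes: x right, y up, looking along -z (the intrinsics and any distortion apply to the point x, -y, -z); pixel columns grow to the right and rows downward; lengths in m; the calibration is good to about 2 mm. A picture is of the moment at which its call begins: read the wrist's pose just before it. get_calibration takes no time and is no camera call.
- ctrl.close_job(): hands the job in, once; it reports no verdict.
The state is a dict: "time_s": time; "q": joint angles; "dq": joint speeds; "joint_efforts": joint torques, N m; "tool_pos": TCP position; "eef_rot": TCP orientation; "contact_force": force on the tool from outside, world axes, zero at the start; "ft_torque": the same for the moment, N m; "grip_width": finger opening in m.
Only numpy, scipy, OpenCV 4.12 (cv2) and the standard library are available. Lean on these libraries where they do the work, as an engineer would, in place of code of your own. Each camera call takes 0.05 s, during which the arm holds its last target. There are 200 camera calls.

## Working session

There is one attempt and no reset: what is moved stays moved. The work goes in short steps, Python scripts to look and compute and a tool call to move; the robot and the scene stay as the last step left them, time stands still between calls to the robot, and variables do not carry over. Pictures are saved under pics/ and viewed, about 8 in all and at most 12, crops included, and the job is handed in when it is done.

Besides the shell and the picture viewer there is one more tool, called as name(argument=value, ...) on one line, values as JSON. arm_command: Moves the arm, as the interface text tells. Its arguments: {"type":"object","properties":{"plan":{"type":"array"},"newtons":{"type":"number"}},"required":["plan"]}

```bash
mkdir -p pics; ls
cat > h.py <<'E'
import numpy as np, cv2
from plant import ctrl
from scipy.spatial.transform import Rotation as R
def cal(n):
    c=ctrl.get_calibration(n); K=np.array(c["camera_matrix"])
    if n=="wrist":
        s=ctrl.observe(); q=s["eef_rot"]; T=np.eye(4); T[:3,:3]=R.from_quat([q[1],q[2],q[3],q[0]]).as_matrix(); T[:3,3]=s["tool_pos"]
        T=T@np.array(c["hand_eye"]); return K,T[:3,:3],T[:3,3],c
    r=np.array(c["rotation"]); 
    if r.shape!=(3,3): r=R.from_quat([r[1],r[2],r[3],r[0]]).as_matrix()
    return K,r,np.array(c["xyz"]),c
def toworld(C,px,z):
    K,r,t,_=C; px=np.atleast_2d(np.array(px,float))
    d=np.c_[px,np.ones(len(px))]@np.linalg.inv(K).T; d=d*[1,-1,-1]; d=d@r.T
    return t+d*((z-t[2])/d[:,2])[:,None]
def topix(C,P):
    K,r,t,_=C; p=(np.atleast_2d(P)-t)@r; p=p*[1,-1,-1]; p=p@K.T; return p[:,:2]/p[:,2:]
E
python3 - <<'E'
from h import *
for n in("scene","top","wrist"):
    C=cal(n);print(n,C[3]); cv2.imwrite(f"pics/{n}0.png",ctrl.grab_frame(n))
print(ctrl.observe())
E
```

```text
pics
scene {'camera_matrix': array([[443.8169661 ,   0.        , 257.67538238],
       [  0.        , 443.8169661 , 184.22505625],
       [  0.        ,   0.        ,   1.        ]]), 'xyz': array([1.47194419, 0.22276105, 0.87665156]), 'rotation': array([0.54994466, 0.2588814 , 0.3397305 , 0.71772172])}
top {'camera_matrix': array([[378.49878088,   0.        , 263.48505548],
       [  0.        , 378.49878088, 196.81531051],
       [  0.        ,   0.        ,   1.        ]]), 'xyz': array([ 0.3329378 , -0.0545125 ,  1.09391519]), 'rotation': array([ 0.72670122,  0.07559107, -0.07160712, -0.67901675])}
wrist {'camera_matrix': array([[345.18771483,   0.        , 261.20818725],
       [  0.        , 345.18771483, 191.3233394 ],
       [  0.        ,   0.        ,   1.        ]]), 'hand_eye': array([[-5.20984496e-04,  3.02742601e-01, -9.53072215e-01,
        -1.23661834e-01],
       [ 9.99999791e-01, -2.08363409e-04, -6.12823308e-04,
        -4.52252053e-04],
       [-3.84113097e-04, -9.53072334e-01, -3.02742429e-01,
        -7.84800004e-02],
       [ 0.00000000e+00,  0.00000000e+00,  0.00000000e+00,
         1.00000000e+00]])}
{'time_s': 0.15, 'q': array([-1.39823609e+00,  3.26776965e-01, -1.93328906e-01,  1.05199019e+00,
       -1.19559399e-05,  1.43659200e+00]), 'dq': array([-0.00014203,  0.00031131,  0.00251276,  0.00062944,  0.00064791,
       -0.00044378]), 'joint_efforts': array([ 1.72507480e-03, -4.43704927e+01,  2.62664992e+01,  1.04213538e-02,
       -8.46868943e-05, -1.44486637e-05]), 'tool_pos': array([ 0.16602275, -0.5239241 ,  0.24968948]), 'eef_rot': array([-0.10757351, -0.69879215, -0.10849223,  0.69881822]), 'contact_force': array([ 0.78926516, -0.41358831,  0.09521435]), 'ft_torque': array([0.02147451, 0.01504816, 0.04468736]), 'grip_width': 0.08533138754575244}
```

View pics/top0.png

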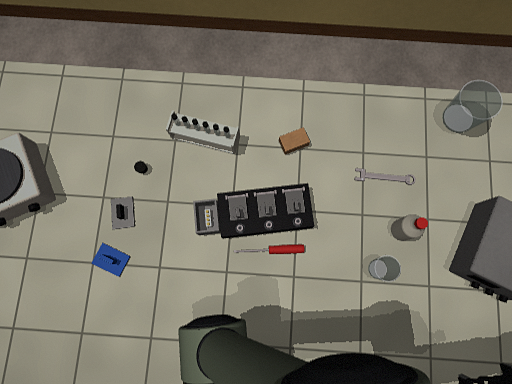

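View pics/scene0.png

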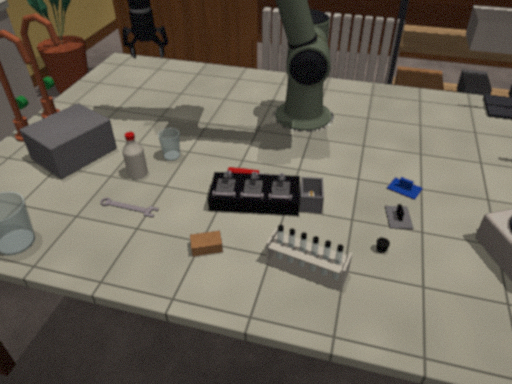

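The top view shows the grey cover at (122,212). The look-alikes are the blue cover at (112,260) and the stopper at (142,168). The block is at (265,210), with the open box at (206,217) on its left end. The description says grey, so I choose (122,212) and check it in a close crop.

Run:
```python
from h import *
im=cv2.imread("pics/top0.png")
a=cv2.resize(im[185:240,100:145],None,fx=7,fy=7,interpolation=cv2.INTER_CUBIC)
b=cv2.resize(im[178:246,188:322],None,fx=5.9,fy=5.9,interpolation=cv2.INTER_CUBIC)
o=np.zeros((600,800,3),np.uint8); 
o[:385,:315]=a; cv2.imwrite("pics/c1.png",a)
c=np.zeros((b.shape[0]+390,max(a.shape[1],b.shape[1]),3),np.uint8)
c[:385,:315]=a; c[390:,:b.shape[1]]=b; c=cv2.resize(c,None,fx=.75,fy=.75); cv2.imwrite("pics/c.png",c); print(c.shape)
```

```text
(593, 593, 3)
```

View pics/c.png

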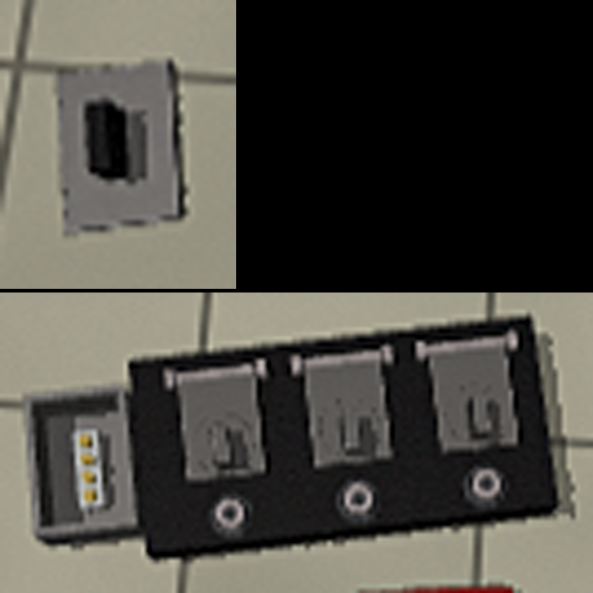

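The crop confirms the choice: a grey plate with a dark rib at about (121,212), next to the block with its three bolts. Next I turn these pixels into positions.

Run:
```python
from h import *
C=cal("top")
pa=np.array([(57,75),(172,62),(183,215),(66,233)])/5.25+(100,185)
w=toworld(C,pa,.006); print("cover",w.mean(0),w.round(3).tolist())
for i,j in((3,0),(2,1)): d=w[j]-w[i]; print(np.degrees(np.arctan2(d[1],d[0])),np.linalg.norm(d))
f=lambda p:(np.array(p)-[0,292.5])/4.425+(188,178)
b=toworld(C,f([(230,513),(358,498),(486,485)]),.064); print("bolts",b.round(4).tolist(),np.linalg.norm(b[0]-b[2]))
d=b[0]-b[2]; th=np.arctan2(-d[0],d[1]); print("yaw",np.degrees(th))
k=toworld(C,f([(130,362),(532,318),(555,510),(150,556)]),.05)
for i,j in((1,0),(2,3)): d=k[i]-k[j]; print(np.degrees(np.arctan2(d[0],-d[1])),np.linalg.norm(d))
ux=np.array([np.cos(th),np.sin(th),0]);uy=np.array([-np.sin(th),np.cos(th),0])
# block origin from bolts and from deck; bolts b (middle): where along y? deck -165..95 centre -35
o2=k.mean(0)+.035*uy; print("origin deck",o2)
for x in b: v=x-o2; print("bolt in block",v@ux,v@uy)
bx=toworld(C,f([(25,397),(40,543)]),.06); 
for x in bx: v=x-o2; print("box corner",v@ux,v@uy)
```

```text
cover [0.48775827 0.3649444  0.006     ] [[0.525, 0.406, 0.006], [0.537, 0.343, 0.006], [0.452, 0.325, 0.006], [0.437, 0.387, 0.006]]
11.8042922534887 0.08944082528281193
11.947966017031266 0.08693167052062209
bolts [[0.4597, 0.017, 0.064], [0.4744, -0.0613, 0.064], [0.4879, -0.1399, 0.064]] 0.15946135190284288
yaw 10.167971516109567
10.308583611339303 0.2588969270645542
10.378949104450536 0.2547118747603197
origin deck [ 0.50932667 -0.01437255  0.05      ]
bolt in block -0.04326584717053844 0.03966013304340014
bolt in block -0.04264678228745382 -0.039993016744044665
bolt in block -0.04326584717053844 -0.11980121885944275
box corner 0.04436312577157304 0.16093787083433772
box corner -0.04842778050365821 0.15831270942787484
```

arm_command(plan=[[[60, 0.7, 1, 0, 0], [60, 0.7, 1, 0, 0], [60, 0.7, 1, 0, 0], [60, 0.7, 1, 0, 0], [60, 0.7, 1, 0, 0], [60, 0.7, 1, 0, 0], [60, 0.7, 1, 0, 0], [60, 0.7, 1, 0, 0], [60, 0.7, 1, 0, 0], [60, 0.7, 1, 0, 0]]])

```text
time_s: 1.15
tool_pos: [0.3785, -0.2147, 0.247]
eef_rot: [-0.103, -0.699, -0.105, 0.7]
contact_force: [0.5, -1.5, -0.3]
grip_width: 0.0603
```

```bash
python3 -c "
from h import *
s=ctrl.observe();print(s['q'],s['tool_pos'],s['eef_rot'])"
```

```text
[-6.86918895e-01  1.17677000e-01 -4.72596555e-01  9.83368118e-01
  1.50384927e-03  2.15837188e+00] [ 0.37850616 -0.21469722  0.24701964] [-0.10327224 -0.69907916 -0.10547746  0.69964111]
```

arm_command(plan=[[[60, 0.18, 0.95, 0, 1], [60, 0.18, 0.95, 0, 1], [60, 0.18, 0.95, 0, 1], [60, 0.18, 0.95, 0, 1], [60, 0.18, 0.95, 0, 1], [60, 0.18, 0.95, 0, 1], [60, 0.18, 0.95, 0, 1], [60, 0.18, 0.95, 0, 1], [60, 0.18, 0.95, 0, 1], [60, 0.18, 0.95, 0, 1]]])

```text
time_s: 2.15
tool_pos: [0.4336, 0.0836, 0.2459]
eef_rot: [0.542, 0.451, 0.544, -0.454]
contact_force: [-0.1, 0.3, 0.3]
grip_width: 0.06
```

arm_command(plan=[[[60, 0.18, 0.95, 0, 1], [60, 0.18, 0.95, 0, 1], [60, 0.18, 0.95, 0, 1], [60, 0.18, 0.95, 0, 1], [60, 0.18, 0.95, 0, 1], [60, 0.18, 0.95, 0, 1], [60, 0.18, 0.95, 0, 1], [60, 0.18, 0.95, 0, 1], [60, 0.18, 0.95, 0, 1], [60, 0, 0, 0, 0.9]]])

```text
time_s: 3.15
tool_pos: [0.4812, 0.3543, 0.2429]
eef_rot: [0.706, -0.023, 0.707, 0.018]
contact_force: [0.5, -0.5, -0.7]
grip_width: 0.0602
```

```bash
cat >> h.py <<'E'
def yaw():
    q=ctrl.observe()["eef_rot"]; y=R.from_quat([q[1],q[2],q[3],q[0]]).as_matrix()[:,1]
    return np.degrees(np.arctan2(y[1],y[0]))
E
python3 -c "
from h import *
s=ctrl.observe();print(s['q'],s['tool_pos'],yaw())
C=cal('wrist'); cv2.imwrite('pics/w1.png',ctrl.grab_frame('wrist')); print(topix(C,[[.488,.365,.006],[.488,.365,.036]]), C[2])"
```

```text
[ 0.51383992  0.42329102 -0.06710104  1.08549207 -0.0056173   0.45682131] [0.48118893 0.35426638 0.24288989] 93.2681803101067
[[271.95732818 164.38266864]
 [272.62948782 171.31875809]] [0.40440281 0.35141346 0.3667113 ]
```

View pics/w1.png

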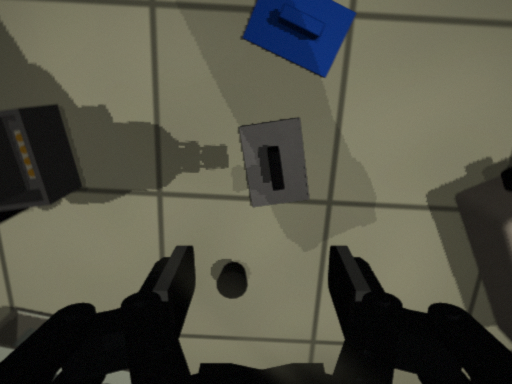

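The wrist view shows the grey cover with plate corners at about (239,127), (300,118), (308,198) and (250,206). The blue one is at (300,30) and the stopper at (232,280), both clear of the grasp.

Run:
```python
from h import *
im=cv2.imread("pics/w1.png"); C=cal("wrist")
g=cv2.cvtColor(im,cv2.COLOR_BGR2GRAY)
c=np.float32([(239,127),(300,118),(308,198),(250,206)]).reshape(-1,1,2)
c=cv2.cornerSubPix(g,c,(4,4),(-1,-1),(3,50,.01)).reshape(-1,2); print(c)
w=toworld(C,c,.006); print(w.mean(0),w.round(4).tolist())
for i,j in((0,1),(3,2),(0,3),(1,2)): d=w[j]-w[i]; print(np.degrees(np.arctan2(d[1],d[0])),np.linalg.norm(d))
print(toworld(C,[(275,168)],.03),ctrl.observe()["tool_pos"])
```

```text
[[237.373    127.281906]
 [299.19553  116.58635 ]
 [308.       198.      ]
 [250.51172  205.87604 ]]
[0.48611152 0.36535474 0.006     ] [[0.4503, 0.325, 0.006], [0.4356, 0.3878, 0.006], [0.5227, 0.4057, 0.006], [0.5359, 0.3429, 0.006]]
103.17392767933038 0.06454054183653399
101.87837515574954 0.0641094407403803
11.84774364337746 0.08743389585318964
11.581018486963671 0.08889432477002265
[[0.48529574 0.36585319 0.03      ]] [0.48075729 0.35298492 0.24273656]
```

arm_command(plan=[[[60, 0.1, 0.2, -0.5, 0.6], [60, 0.1, 0.2, -1, 0.5], [60, 0, 0, -1, 0], [60, 0, 0, -1, 0], [60, 0, 0, -1, 0], [60, 0, 0, -0.5, 0], [60, 0, 0, 0, 0]]])

```text
time_s: 3.9
tool_pos: [0.4856, 0.3629, 0.0872]
eef_rot: [0.703, -0.075, 0.704, 0.068]
contact_force: [-1.3, -1.0, 1.0]
grip_width: 0.0603
```

```bash
python3 -c "
from h import *
s=ctrl.observe();print(s['q'],s['tool_pos'],yaw(),s['contact_force'])"
```

```text
[ 0.52371935  0.57979121 -0.23863244  0.75880793 -0.00782643  0.32178098] [0.4856231  0.36287245 0.08723508] 101.57264304281088 [-1.33879566 -0.97843233  1.0147112 ]
```

arm_command(newtons=30, plan=[[[60, 0.05, 0.07, -0.8, 0.05], [60, 0, 0, -0.7, 0], [60, 0, 0, -0.4, 0], [40, 0, 0, 0, 0], [20, 0, 0, 0, 0], [0, 0, 0, 0, 0], [0, 0, 0, 0, 0], [0, 0, 0, 0, 0]]])

```text
time_s: 4.7
tool_pos: [0.4907, 0.3656, 0.0354]
eef_rot: [0.705, -0.073, 0.702, 0.068]
contact_force: [0.7, 0.6, -1.2]
grip_width: 0.0111
```

```bash
python3 -c "
from h import *
s=ctrl.observe();print(s['q'],s['tool_pos'],yaw(),s['contact_force'])"
```

```text
[ 0.52349202  0.64873587 -0.27096046  0.6500894  -0.00808879  0.32264938] [0.49069954 0.36555838 0.03539669] 101.50645957217733 [ 0.65136555  0.60359586 -1.23747466]
```

arm_command(plan=[[[0, 0, 0, 0.5, 0], [0, 0, 0, 1, 0], [0, 0, 0, 1, 0], [0, 0, 0, 1, 0], [0, 0, -0.8, 1, -0.1], [0, 0, -1, 1, -0.1], [0, 0, -1, 0.3, 0], [0, 0, -1, 0, 0], [0, 0, -0.5, 0, 0], [0, 0, 0, 0, 0]]])

```text
time_s: 5.7
tool_pos: [0.4892, 0.2326, 0.2191]
eef_rot: [0.708, -0.064, 0.701, 0.059]
contact_force: [0.4, 0.4, -1.6]
grip_width: 0.011
```

```bash
python3 -c "
from h import *
s=ctrl.observe();print(s['q'],s['tool_pos'],yaw(),s['contact_force'],s['grip_width'])
C=cal('wrist'); cv2.imwrite('pics/w2.png',ctrl.grab_frame('wrist'));np.savez('w2.npz',r=C[1],t=C[2],K=C[0],p=s['tool_pos'])"
```

```text
[ 0.3121017   0.32947518 -0.27130266  0.96294965 -0.00863304  0.13789602] [0.48923615 0.23260472 0.21907285] 99.97772402085263 [ 0.3809122   0.41959922 -1.55210776] 0.011013193458666881
```

View pics/w2.png

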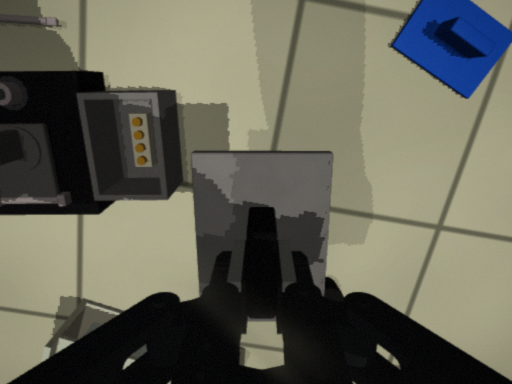

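Run:
```python
import cv2
im=cv2.imread("pics/w2.png")[80:210,60:340]
im=cv2.convertScaleAbs(im,alpha=1.8,beta=20)
cv2.imwrite("pics/w2c.png",cv2.resize(im,(784,364),interpolation=cv2.INTER_CUBIC))
```

```text
(no output)
```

View pics/w2c.png

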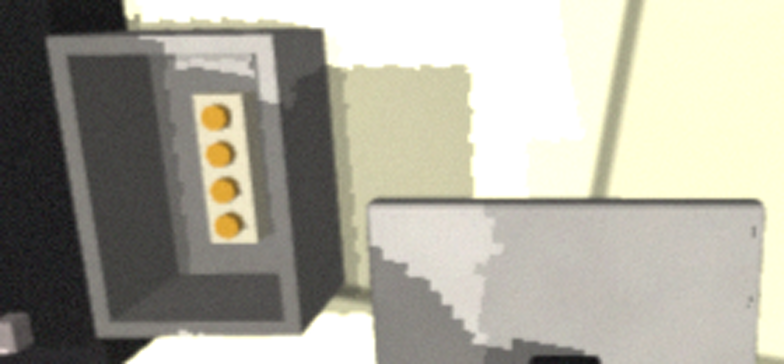

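Run:
```python
from h import *
D=np.load("w2.npz"); C=(D['K'],D['r'],D['t'],0); f=lambda p:np.array(p)/2.8+(60,80)
w=toworld(C,f([(48,37),(273,36),(300,331),(98,337)]),.06); print("box",w.mean(0),w.round(4).tolist())
for i,j in((0,1),(3,2),(0,3),(1,2)): d=w[j]-w[i]; print(np.degrees(np.arctan2(d[1],d[0])),np.linalg.norm(d))
z=D['p'][2]-.0294
e=toworld(C,f([(371,206),(762,206)]),z); d=e[1]-e[0]; a=np.arctan2(d[1],d[0]); print("cover front edge",e,np.degrees(a),np.linalg.norm(d))
n=np.array([np.sin(a),-np.cos(a),0]); cc=e.mean(0)+.045*n; print("cover c",cc, "rel tcp",cc-D['p'])
```

```text
box [0.48722321 0.11634005 0.06      ] [[0.4491, 0.0771, 0.06], [0.4378, 0.1398, 0.06], [0.5244, 0.1552, 0.06], [0.5375, 0.0933, 0.06]]
100.26180443180185 0.06365632735066827
101.95318221340138 0.06320922653859001
10.379187095641521 0.08987108069257271
10.072661984608338 0.08800569921657639
cover front edge [[0.44954575 0.19455088 0.18967285]
 [0.43856256 0.25623494 0.18967285]] 100.09602663423371 0.06265423281157097
cover c [0.48835735 0.23328134 0.18967285] rel tcp [-0.0008788   0.00067662 -0.0294    ]
```

arm_command(plan=[[[0, 0, -1, -0.3, 0], [0, 0, -1, -0.5, 0], [0, 0, -1, -0.7, 0], [0, 0, -0.7, -0.7, 0], [0, 0, -0.1, -0.8, 0], [0, 0, 0, -0.3, 0], [0, 0, 0, 0, 0]]])

```text
time_s: 6.45
tool_pos: [0.4904, 0.1236, 0.116]
eef_rot: [0.708, -0.065, 0.7, 0.065]
contact_force: [-0.6, 0.3, -0.5]
grip_width: 0.0111
```

```bash
python3 -c "
from h import *
s=ctrl.observe();print(s['tool_pos'],yaw(),s['contact_force'],s['grip_width'])
C=cal('wrist'); im=ctrl.grab_frame('wrist');cv2.imwrite('pics/w3.png',im);np.savez('w3.npz',r=C[1],t=C[2],K=C[0],p=s['tool_pos'])
im=cv2.convertScaleAbs(im[90:310,120:400],alpha=1.8,beta=20)
cv2.imwrite('pics/w3c.png',cv2.resize(im,None,fx=2.7,fy=2.7,interpolation=cv2.INTER_CUBIC))"
```

```text
[0.49042315 0.12356247 0.1159827 ] 100.56905647047493 [-0.62946548  0.31754528 -0.47766293] 0.011115714981887438
```

View pics/w3c.png

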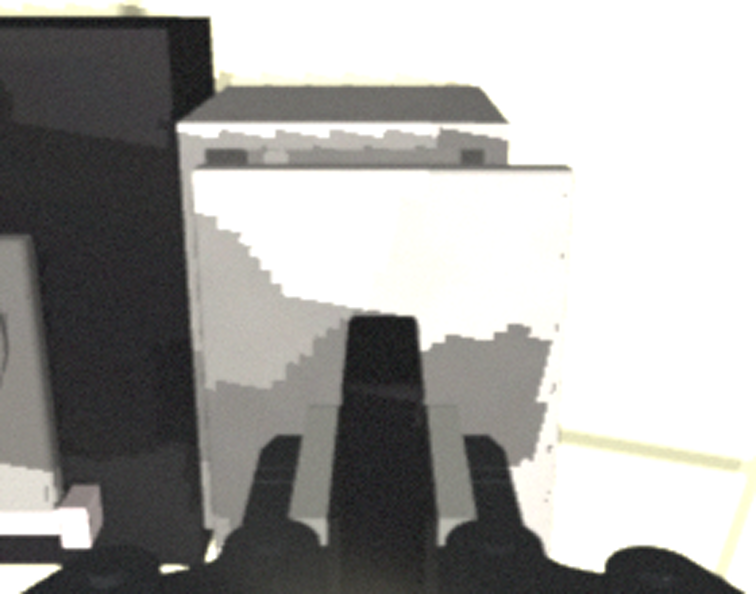

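The cover hangs just above the box. The box's front rim runs from (180,123) to (507,123) in the crop, and the cover's front top edge from (196,169) to (570,168).

Run:
```python
from h import *
D=np.load("w3.npz"); C=(D['K'],D['r'],D['t'],0); f=lambda p:np.array(p)/2.7+(120,90)
w=toworld(C,f([(180,123),(507,123)]),.06); e=toworld(C,f([(196,170),(570,169)]),D['p'][2]-.0294)
for x in(w,e):
    d=x[1]-x[0];print(x.mean(0),np.degrees(np.arctan2(d[1],d[0])),np.linalg.norm(d))
s=w.mean(0)-e.mean(0);print("shift",s, s/.03)
```

```text
[0.44304577 0.10772628 0.06      ] 100.6112352935958 0.06274477993972166
[0.4450187  0.11581156 0.0865827 ] 100.77326377055415 0.06205737967246581
shift [-0.00197293 -0.00808528 -0.0265827 ] [-0.06576447 -0.26950917 -0.88609006]
```

arm_command(plan=[[[0, -0.08, -0.27, 0, 0], [0, 0, 0, -0.2, 0], [0, 0, 0, -0.2, 0], [0, 0, 0, 0, 0]]])

```text
time_s: 6.9
tool_pos: [0.4905, 0.1172, 0.1066]
eef_rot: [0.71, -0.067, 0.698, 0.066]
contact_force: [-1.5, -0.3, -0.8]
grip_width: 0.0111
```

```bash
python3 -c "
from h import *
s=ctrl.observe();print(s['tool_pos'],yaw(),s['contact_force'],s['grip_width'])
C=cal('wrist'); im=ctrl.grab_frame('wrist');cv2.imwrite('pics/w4.png',im);np.savez('w4.npz',r=C[1],t=C[2],K=C[0],p=s['tool_pos'])
im=cv2.convertScaleAbs(im[90:310,120:400],alpha=1.8,beta=20)
cv2.imwrite('pics/w4c.png',cv2.resize(im,None,fx=2.7,fy=2.7,interpolation=cv2.INTER_CUBIC))"
```

```text
[0.49050924 0.11723029 0.10657048] 100.78438257591155 [-1.49291268 -0.28563077 -0.77977728] 0.01114311953025701
```

View pics/w4c.png

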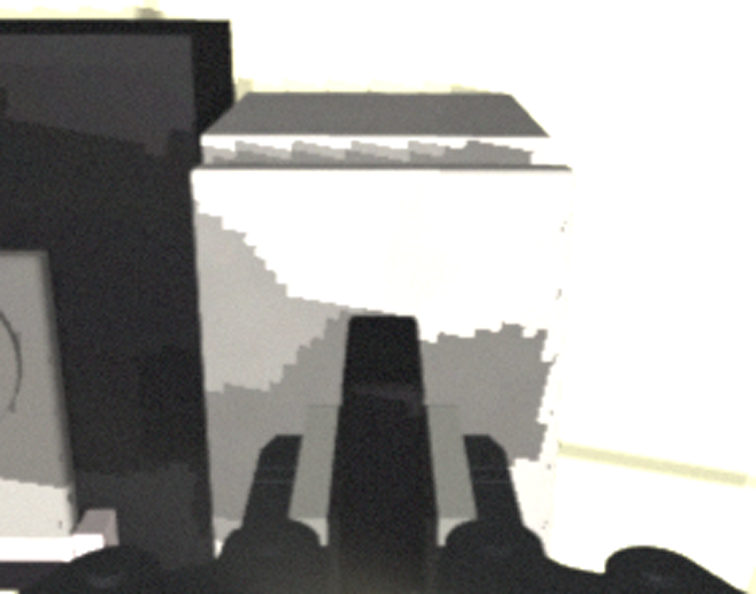

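Run:
```python
from h import *
D=np.load("w4.npz"); C=(D['K'],D['r'],D['t'],0); f=lambda p:np.array(p)/2.7+(120,90)
w=toworld(C,f([(202,136),(548,136)]),.06); e=toworld(C,f([(191,170),(571,169)]),D['p'][2]-.0294)
for x in(w,e):
    d=x[1]-x[0];print(x.mean(0),np.degrees(np.arctan2(d[1],d[0])),np.linalg.norm(d))
s=w.mean(0)-e.mean(0);print("shift",s, s/.03)
q=ctrl.observe()['eef_rot'];print(R.from_quat([q[1],q[2],q[3],q[0]]).as_matrix()[:,0], ctrl.observe()['q'])
```

```text
[0.44311155 0.1074229  0.06      ] 100.83100517793676 0.06305213831717175
[0.44531624 0.10899578 0.07717048] 100.98940313905953 0.0629359659217719
shift [-0.00220469 -0.00157288 -0.01717048] [-0.07348967 -0.05242922 -0.57234922]
[ 0.01725057  0.00129572 -0.99985036] [ 8.83025170e-02  3.82166980e-01 -5.23848420e-01  6.47482442e-01
 -2.30619283e-04 -9.99829471e-02]
```

arm_command(plan=[[[0, -0.1, -0.06, 0, 0], [0, 0, 0, 0, 0]]])

```text
time_s: 7.15
tool_pos: [0.4877, 0.1155, 0.1072]
eef_rot: [0.71, -0.067, 0.698, 0.066]
contact_force: [-0.6, 0.1, -1.0]
grip_width: 0.011
```

arm_command(plan=[[[0, -0.03, 0, -0.2, 0], [0, 0, 0, 0, 0]]])

```text
time_s: 7.35
tool_pos: [0.4869, 0.1155, 0.1011]
eef_rot: [0.711, -0.067, 0.697, 0.066]
contact_force: [-0.6, -0.4, -2.1]
grip_width: 0.0115
```

arm_command(plan=[[[0, 0.03, 0, -0.1, 0], [0, 0, 0, 0, 0], [0, 0, 0, -0.06, 0], [0, 0, 0, 0, 0]]])

```text
time_s: 7.75
tool_pos: [0.4879, 0.1155, 0.0956]
eef_rot: [0.71, -0.067, 0.697, 0.066]
contact_force: [-0.1, -0.3, -2.0]
grip_width: 0.0113
```

arm_command(plan=[[[0, 0, 0, -0.05, 0], [0, 0, 0, 0, 0]]])

```text
time_s: 7.95
tool_pos: [0.4883, 0.1155, 0.0945]
eef_rot: [0.711, -0.067, 0.697, 0.066]
contact_force: [-1.1, -0.9, -0.2]
grip_width: 0.0113
```

```bash
python3 -c "
from h import *
s=ctrl.observe();print(s['tool_pos'],yaw(),s['contact_force'],s['grip_width'])
C=cal('wrist'); im=ctrl.grab_frame('wrist');cv2.imwrite('pics/w5.png',im);np.savez('w5.npz',r=C[1],t=C[2],K=C[0],p=s['tool_pos'])
im=cv2.convertScaleAbs(im[90:310,120:400],alpha=1.8,beta=20)
cv2.imwrite('pics/w5c.png',cv2.resize(im,None,fx=2.7,fy=2.7,interpolation=cv2.INTER_CUBIC))"
```

```text
[0.48830052 0.11554207 0.0945412 ] 100.79406750307692 [-1.0678093  -0.92707427 -0.22648586] 0.011289941905030687
```

View pics/w5c.png

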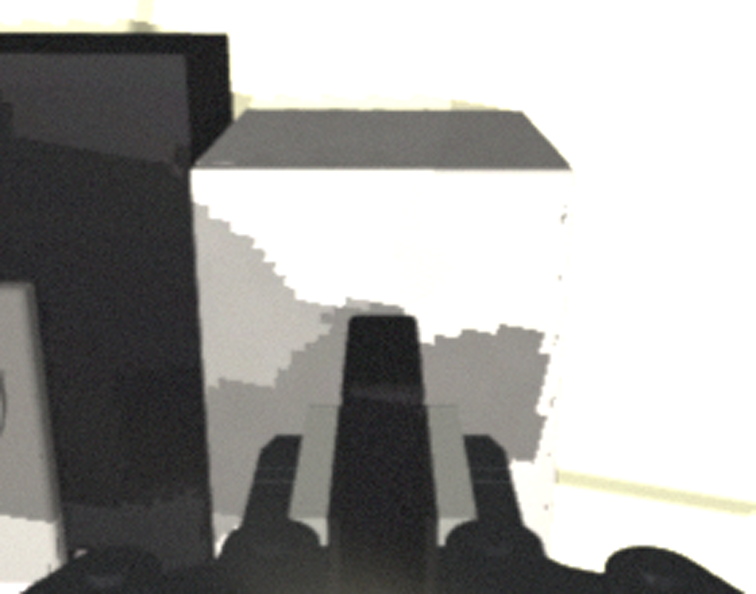

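The cover's outline (191 to 571 px) now merges with the box front face (194 to 569 px), so it is flush. I'll release it and lift.

arm_command(plan=[[[20, 0, 0, 0, 0], [36, 0, 0, 0, 0], [36, 0, 0, 0, 0], [36, 0, 0, 0.3, 0], [36, 0, 0, 0.8, 0], [36, 0, 0, 1, 0], [36, 0, 0, 1, 0], [20, 0, -0.5, 1, 0], [0, 0, -0.5, 0.2, 0], [0, 0, 0, 0, 0]]])

```text
time_s: 9.0
tool_pos: [0.4876, 0.085, 0.2321]
eef_rot: [0.711, -0.067, 0.696, 0.067]
contact_force: [-0.4, -0.1, 0.0]
grip_width: 0.0001
```

```bash
python3 -c "
from h import *
s=ctrl.observe();print(s['tool_pos'],yaw(),s['contact_force'],s['grip_width'],s['q'])
C=cal('wrist'); im=ctrl.grab_frame('wrist');cv2.imwrite('pics/w6.png',im);np.savez('w6.npz',r=C[1],t=C[2],K=C[0],p=s['tool_pos'])
im=cv2.convertScaleAbs(im[30:290,0:360],alpha=1.8,beta=20)
cv2.imwrite('pics/w6c.png',cv2.resize(im,None,fx=2.2,fy=2.2,interpolation=cv2.INTER_CUBIC))"
```

```text
[0.48756363 0.08495037 0.23210692] 100.87463560713731 [-0.38950441 -0.11826186  0.03558697] 7.058579180422848e-05 [ 2.28147852e-02  2.23529222e-01 -3.82399633e-01  9.43944372e-01
  7.22318240e-04 -1.67004552e-01]
```

View pics/w6c.png

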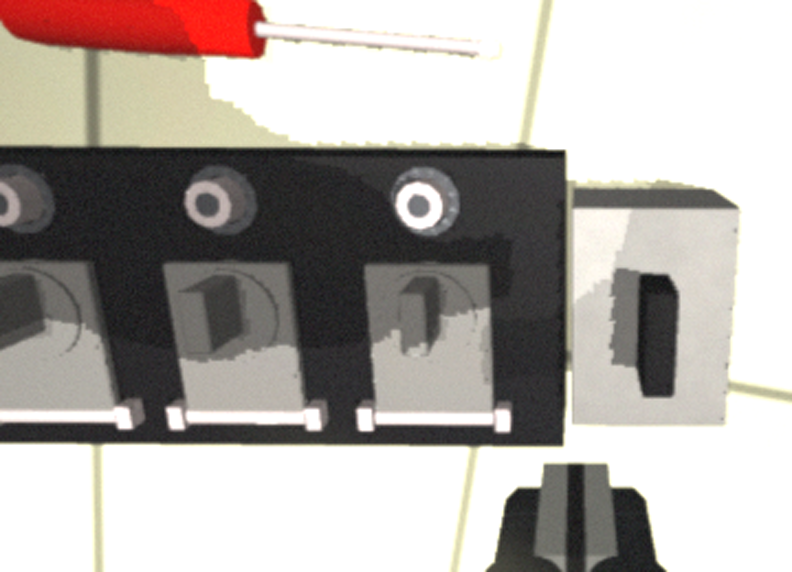

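Run:
```python
from h import *
D=np.load("w6.npz"); C=(D['K'],D['r'],D['t'],0); f=lambda p:np.array(p)/2.2+(0,30)
b=toworld(C,f([(419,205),(208,204),(5,205)]),.064);print("bolts",b.round(4).tolist())
fa=toworld(C,f([(400,293),(423,293),(428,355),(405,355)]),.088);fb=toworld(C,f([(180,292),(207,292),(213,352),(188,352)]),.088)
print("fins",fa.mean(0),fb.mean(0), np.linalg.norm(fa-np.roll(fa,1,0),axis=1))
th=np.radians(10.4);ux=np.array([np.cos(th),np.sin(th),0]);uy=np.array([-np.sin(th),np.cos(th),0])
print("fin-bolt",[(v@ux,v@uy) for v in(fa.mean(0)-b[0],fb.mean(0)-b[1])])
c=toworld(C,f([(572,207),(738,209),(725,425),(573,424)]),.066);print("cover",c.mean(0),np.linalg.norm(c-np.roll(c,1,0),axis=1)); d=c[3]-c[0]; print(np.degrees(np.arctan2(d[1],d[0])))
v=c.mean(0)-b[0];print("cover from bolt a",v@ux,v@uy)
```

```text
bolts [[0.4594, 0.0195, 0.064], [0.4742, -0.059, 0.064], [0.4891, -0.1347, 0.064]]
fins [0.49858716 0.02731774 0.088     ] [ 0.51290273 -0.05073821  0.088     ] [0.0236381  0.00830049 0.02363755 0.00853269]
fin-bolt [(np.float64(0.03997050736533878), np.float64(0.0006041350269432516)), (np.float64(0.03960814212880491), np.float64(0.0011756378596892143))]
cover [0.48689215 0.11586161 0.066     ] [0.08902181 0.06242728 0.08866919 0.06291276]
11.097848478960346
cover from bolt a 0.04445149141615743 0.08980453148967484
```

The cover sits flat on the box at (572..738, 207..425), with its centre at +44.5/+89.8 mm from bolt a where 45/90 is expected. The bolts are at (419,205), (208,204) and (5,205), and all caps are shut.

arm_command(plan=[[[0, -0.5, -1, 0, -0.06], [0, -0.45, -1, -0.5, 0], [0, 0, -0.2, -1, 0], [0, 0, 0, -1, 0], [0, 0, 0, -1, 0], [0, 0, 0, -0.4, 0], [0, 0, 0, 0, 0]]])

```text
time_s: 9.75
tool_pos: [0.4561, 0.0213, 0.1093]
eef_rot: [0.711, -0.064, 0.697, 0.066]
contact_force: [-0.7, -0.3, 0.4]
grip_width: 0.0001
```

arm_command(plan=[[[0, 0.1, -0.1, -0.4, 0], [0, 0, 0, -0.2, 0], [0, 0, 0, 0, 0]]])

```text
time_s: 10.05
tool_pos: [0.4587, 0.0196, 0.0909]
eef_rot: [0.711, -0.064, 0.697, 0.067]
contact_force: [-0.1, -0.2, 0.1]
grip_width: 0.0002
```

arm_command(plan=[[[0, 0, 0, -0.15, 0]]])

```text
time_s: 10.15
tool_pos: [0.4594, 0.0198, 0.0871]
eef_rot: [0.711, -0.064, 0.697, 0.067]
contact_force: [0.5, -0.5, 0.2]
grip_width: 0.0003
```

arm_command(plan=[[[0, 0, 0, -0.15, 0]]])

```text
time_s: 10.25
tool_pos: [0.4597, 0.02, 0.0829]
eef_rot: [0.712, -0.065, 0.696, 0.067]
contact_force: [-0.8, -1.1, 2.2]
grip_width: -0.0
```

arm_command(plan=[[[0, 0, 0, -0.15, 0]]])

```text
time_s: 10.35
tool_pos: [0.4604, 0.0199, 0.0817]
eef_rot: [0.712, -0.065, 0.696, 0.067]
contact_force: [-21.9, 2.2, 86.2]
grip_width: -0.0
```

arm_command(plan=[[[0, 0, 0, -0.2, 0]]])

```text
time_s: 10.45
tool_pos: [0.4606, 0.02, 0.0815]
eef_rot: [0.713, -0.065, 0.695, 0.067]
contact_force: [-31.8, 2.4, 104.5]
grip_width: 0.0001
```

arm_command(plan=[[[0, 0, 0, -0.2, 0]]])

```text
time_s: 10.55
tool_pos: [0.4604, 0.02, 0.0816]
eef_rot: [0.713, -0.066, 0.694, 0.066]
contact_force: [-25.7, 1.2, 81.4]
grip_width: -0.0001
```

Bolt a is tight: no sinking at 80 to 105 N, which is far too hard a press. I'll use gentler single steps from here.

arm_command(plan=[[[0, 0, 0, 0.4, 0], [0, 0, 0, 0.5, 0], [0, 0.2, -0.9, 0, 0], [0, 0.2, -0.9, 0, 0], [0, 0.1, -0.9, 0, 0], [0, 0, 0, 0, 0]]])

```text
time_s: 11.15
tool_pos: [0.4786, -0.0628, 0.1163]
eef_rot: [0.717, -0.069, 0.69, 0.067]
contact_force: [0.1, 0.3, 0.2]
grip_width: 0.0001
```

```bash
python3 -c "
from h import *
s=ctrl.observe();print(s['tool_pos'],yaw(),s['contact_force'],s['grip_width'])
q=s['eef_rot'];print(R.from_quat([q[1],q[2],q[3],q[0]]).as_matrix()[:,0])"
```

```text
[ 0.47859098 -0.06284524  0.11629154] 100.98714929826951 [0.06804978 0.34168471 0.24673984] 0.00014791649195925537
[ 3.88253227e-02  5.78297402e-04 -9.99245846e-01]
```

arm_command(plan=[[[0, -0.15, 0.08, -0.4, -0.06], [0, 0, 0, -0.4, 0], [0, 0, 0, 0, 0]]])

```text
time_s: 11.45
tool_pos: [0.4746, -0.0604, 0.0925]
eef_rot: [0.719, -0.065, 0.69, 0.063]
contact_force: [-0.4, 0.2, 0.1]
grip_width: 0.0002
```

arm_command(plan=[[[0, 0, 0, -0.2, 0], [0, 0, 0, 0, 0]]])

```text
time_s: 11.65
tool_pos: [0.4745, -0.0596, 0.0865]
eef_rot: [0.719, -0.065, 0.69, 0.063]
contact_force: [-0.7, -0.1, 0.7]
grip_width: 0.0002
```

arm_command(plan=[[[0, 0, 0, -0.15, 0], [0, 0, 0, 0, 0]]])

```text
time_s: 11.85
tool_pos: [0.4753, -0.0595, 0.0829]
eef_rot: [0.719, -0.066, 0.689, 0.063]
contact_force: [-0.4, -0.0, 0.7]
grip_width: -0.0001
```

arm_command(plan=[[[0, 0, 0, -0.07, 0], [0, 0, 0, 0, 0]]])

```text
time_s: 12.05
tool_pos: [0.4758, -0.0594, 0.083]
eef_rot: [0.72, -0.066, 0.688, 0.063]
contact_force: [-0.3, -0.9, 0.2]
grip_width: -0.0003
```

arm_command(plan=[[[0, 0, 0, -0.1, 0]]])

```text
time_s: 12.15
tool_pos: [0.4765, -0.0596, 0.0821]
eef_rot: [0.72, -0.067, 0.688, 0.063]
contact_force: [-12.8, 2.9, 48.7]
grip_width: 0.0001
```

Bolt b is tight as well: 49 N at 0.082. Next is c.

arm_command(plan=[[[0, 0, 0, 0.4, 0], [0, 0, 0, 0.4, 0], [0, 0.1, -0.9, 0, 0], [0, 0.1, -0.9, 0, 0], [0, 0.1, -0.7, 0, 0], [0, 0, 0, 0, 0]]])

```text
time_s: 12.75
tool_pos: [0.4873, -0.136, 0.108]
eef_rot: [0.722, -0.069, 0.686, 0.064]
contact_force: [0.0, 0.8, 0.2]
grip_width: -0.0003
```

```bash
python3 -c "
from h import *
s=ctrl.observe();print(s['tool_pos'],yaw(),s['contact_force'],s['grip_width'])
q=s['eef_rot'];print(R.from_quat([q[1],q[2],q[3],q[0]]).as_matrix()[:,0])"
```

```text
[ 0.4873086  -0.13603562  0.10798755] 100.71497539830732 [0.02908297 0.80510921 0.23540565] -0.00034728570501291325
[ 0.05075755 -0.00224164 -0.99870849]
```

arm_command(plan=[[[0, 0, -0.08, -0.5, 0], [0, 0, 0, -0.2, 0], [0, 0, 0, 0, 0]]])

```text
time_s: 13.05
tool_pos: [0.4871, -0.1373, 0.0861]
eef_rot: [0.722, -0.068, 0.686, 0.064]
contact_force: [-0.2, 0.7, 0.1]
grip_width: -0.0002
```

arm_command(plan=[[[0, 0, 0, -0.1, 0], [0, 0, 0, 0, 0]]])

```text
time_s: 13.25
tool_pos: [0.4871, -0.1361, 0.0832]
eef_rot: [0.722, -0.068, 0.686, 0.065]
contact_force: [0.1, -0.1, 0.9]
grip_width: 0.0001
```

arm_command(plan=[[[0, 0, 0, -0.1, 0]]])

```text
time_s: 13.35
tool_pos: [0.4873, -0.136, 0.0806]
eef_rot: [0.722, -0.069, 0.686, 0.065]
contact_force: [-1.2, -1.0, 2.6]
grip_width: -0.0003
```

Bolt c is sinking under low force.

arm_command(plan=[[[0, 0, 0, -0.12, 0]]])

```text
time_s: 13.45
tool_pos: [0.4873, -0.136, 0.0772]
eef_rot: [0.722, -0.069, 0.686, 0.064]
contact_force: [-0.5, -1.5, 3.1]
grip_width: -0.0001
```

arm_command(plan=[[[0, 0, 0, -0.08, 0]]])

```text
time_s: 13.55
tool_pos: [0.4874, -0.136, 0.0749]
eef_rot: [0.722, -0.069, 0.686, 0.064]
contact_force: [-5.7, 1.1, 22.2]
grip_width: -0.0002
```

arm_command(plan=[[[0, 0, 0, 0.5, 0], [0, 0, 0, 0.8, 0], [40, 0, 0, 0.6, 0], [40, 0.7, 0.1, 0, 0], [40, 0.6, 0.1, 0, -0.04], [40, 0, 0, 0, 0]]])

```text
time_s: 14.15
tool_pos: [0.5268, -0.1287, 0.1329]
eef_rot: [0.722, -0.066, 0.686, 0.063]
contact_force: [-0.1, 0.1, 0.1]
grip_width: 0.04
```

```bash
python3 -c "
from h import *
s=ctrl.observe();print(s['tool_pos'],yaw(),s['contact_force'],s['grip_width'])
C=cal('wrist'); im=ctrl.grab_frame('wrist');cv2.imwrite('pics/w7.png',im);np.savez('w7.npz',r=C[1],t=C[2],K=C[0],p=s['tool_pos'])
im=cv2.convertScaleAbs(im,alpha=1.8,beta=20)
cv2.imwrite('pics/w7c.png',cv2.resize(im,None,fx=1.5,fy=1.5,interpolation=cv2.INTER_CUBIC))"
```

```text
[ 0.52682209 -0.12866328  0.13285934] 100.46096125353202 [-0.06453489  0.05931739  0.06496778] 0.03998131698762553
```

View pics/w7c.png

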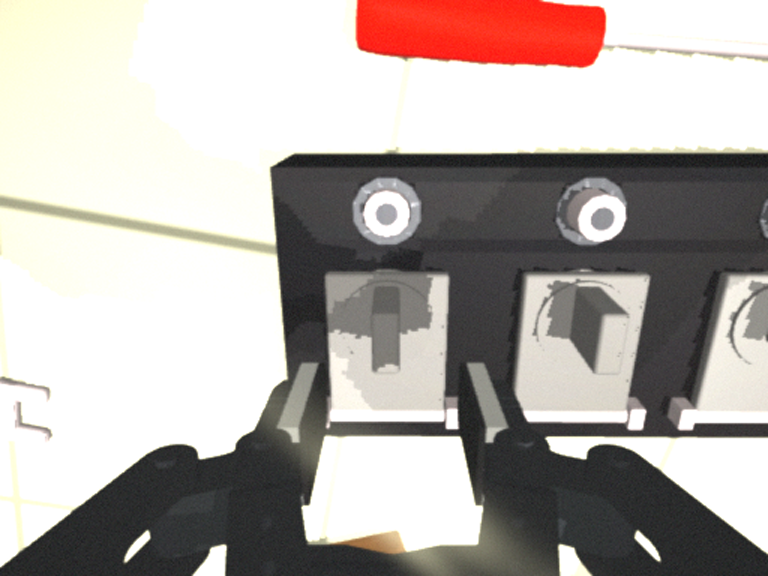

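Bolt c at (387,213) is visibly lower than b at (600,215). Fin c's top face is at (373..399, 313..372), between the fingers laterally.

Run:
```python
from h import *
D=np.load("w7.npz"); C=(D['K'],D['r'],D['t'],0)
w=toworld(C,np.array([(373,313),(399,313),(399,372),(373,372)])/1.5,.088)
print(w.mean(0),np.linalg.norm(w-np.roll(w,1,0),axis=1),(w.mean(0)-D['p'])/.03)
```

```text
[ 0.52715704 -0.13055741  0.088     ] [0.02325353 0.00899486 0.02323874 0.00940641] [ 0.01116505 -0.06313755 -1.49531124]
```

arm_command(plan=[[[40, 0, -0.06, -0.6, 0], [40, 0, 0, -0.6, 0], [40, 0, 0, -0.2, 0], [40, 0, 0, 0, 0]]])

```text
time_s: 14.6
tool_pos: [0.522, -0.1297, 0.0882]
eef_rot: [0.72, -0.065, 0.688, 0.064]
contact_force: [-0.4, 0.7, -0.2]
grip_width: 0.0402
```

arm_command(newtons=30, plan=[[[40, 0.15, 0, -0.14, 0], [20, 0, 0, 0, 0], [5, 0, 0, 0, 0], [0, 0, 0, 0, 0], [0, 0, 0, 0, 0], [0, 0, 0, 0, 0]]])

```text
time_s: 15.2
tool_pos: [0.527, -0.1314, 0.0851]
eef_rot: [0.72, -0.066, 0.688, 0.063]
contact_force: [0.7, -2.3, -3.5]
grip_width: 0.0093
```

arm_command(plan=[[[0, 0.15, 0.03, 0.22, 0], [0, 0.18, 0.03, 0.2, 0], [0, 0, 0, 0, 0]]])

```text
time_s: 15.5
tool_pos: [0.5353, -0.1299, 0.097]
eef_rot: [0.718, -0.066, 0.69, 0.062]
contact_force: [0.9, -2.1, -3.1]
grip_width: 0.0096
```

arm_command(plan=[[[0, 0.24, 0.04, 0.18, 0], [0, 0.23, 0.04, 0.14, 0], [0, 0, 0, 0, 0]]])

```text
time_s: 15.8
tool_pos: [0.5464, -0.1278, 0.1061]
eef_rot: [0.716, -0.066, 0.693, 0.061]
contact_force: [1.2, -3.1, -4.9]
grip_width: 0.0093
```

arm_command(plan=[[[0, 0.24, 0.04, 0.12, 0], [0, 0.25, 0.04, 0.08, 0], [0, 0.1, 0.02, 0.03, 0], [0, 0, 0, 0, 0]]])

```text
time_s: 16.2
tool_pos: [0.5592, -0.1254, 0.1121]
eef_rot: [0.712, -0.066, 0.697, 0.06]
contact_force: [0.4, -2.0, -5.4]
grip_width: 0.0091
```

```bash
python3 -c "
from h import *
s=ctrl.observe();print(s['tool_pos'],yaw(),s['contact_force'],s['grip_width'])
a=ctrl.grab_frame('wrist');b=ctrl.grab_frame('scene')
cv2.imwrite('pics/w8.png',a)
b=cv2.resize(b[150:250,180:430],(775,310),interpolation=cv2.INTER_CUBIC)
a=cv2.convertScaleAbs(cv2.resize(a[80:330,:],(585,286)),alpha=1.6,beta=15); o=np.zeros((596,775,3),np.uint8);o[:310]=b;o[310:,:585]=a
cv2.imwrite('pics/f.png',o)"
```

```text
[ 0.55921889 -0.12537187  0.1120961 ] 100.24358678114358 [ 0.37769196 -1.99324661 -5.38717317] 0.009122266367726877
```

View pics/f.png

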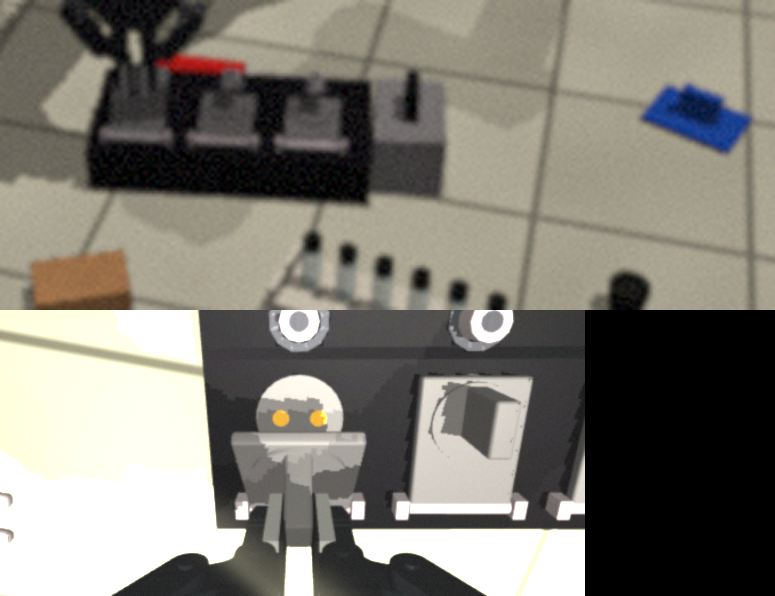

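arm_command(plan=[[[0, 0.12, 0.02, 0, 0], [0, 0, 0, 0, 0], [0, 0, 0, 0, 0], [0, 0, 0, 0, 0]]])

```text
time_s: 16.7
tool_pos: [0.5611, -0.125, 0.1125]
eef_rot: [0.711, -0.066, 0.698, 0.06]
contact_force: [-1.4, -3.3, -5.4]
grip_width: 0.0092
```

Run:
```python
from h import *
s=ctrl.observe();print(s['tool_pos'],s['contact_force'],s['grip_width'],s['time_s'])
C=cal('wrist'); im=ctrl.grab_frame('wrist'); cv2.imwrite('pics/w9.png',im)
th=np.radians(10.4);ux=np.array([np.cos(th),np.sin(th),0]);uy=np.array([-np.sin(th),np.cos(th),0])
H=np.array([.5275,-.1305,.055])+.05*ux   # hinge
for deg in(30,35,40,45,50,55):
    p=np.radians(deg);x,z=-.066,.003
    P=H+ux*(x*np.cos(p)+z*np.sin(p))+[0,0,-x*np.sin(p)+z*np.cos(p)]
    print(deg,topix(C,[P-.025*uy,P+.025*uy]).round(1).tolist())
g=cv2.cvtColor(im,cv2.COLOR_BGR2GRAY); print(g[160:240,222].tolist()); print(g[160:240,300].tolist())
```

```text
[ 0.56112363 -0.12504059  0.11251662] [-1.39351883 -3.26809432 -5.4405314 ] 0.009202859042739733 16.7
30 [[204.2, 170.6], [319.8, 170.6]]
35 [[202.7, 181.1], [321.1, 181.2]]
40 [[201.4, 192.8], [322.2, 192.9]]
45 [[200.3, 205.5], [323.3, 205.7]]
50 [[199.3, 219.2], [324.1, 219.3]]
55 [[198.5, 233.4], [324.8, 233.7]]
[17, 21, 18, 17, 18, 18, 19, 18, 19, 21, 18, 18, 16, 18, 17, 21, 18, 17, 16, 16, 15, 16, 17, 16, 20, 38, 71, 94, 101, 100, 88, 87, 90, 92, 99, 99, 88, 73, 66, 65, 63, 65, 65, 63, 64, 62, 62, 62, 62, 63, 61, 59, 53, 56, 56, 60, 63, 62, 65, 64, 63, 65, 64, 64, 63, 62, 64, 63, 65, 60, 53, 51, 52, 50, 50, 52, 52, 51, 52, 50]
[38, 41, 43, 52, 63, 69, 79, 77, 78, 70, 71, 82, 81, 65, 53, 48, 40, 40, 35, 31, 30, 28, 27, 27, 30, 48, 82, 103, 107, 109, 109, 113, 111, 103, 111, 120, 122, 106, 93, 92, 93, 91, 94, 92, 91, 90, 90, 93, 90, 92, 90, 86, 77, 77, 81, 87, 89, 91, 91, 89, 75, 54, 51, 52, 50, 50, 52, 50, 51, 52, 51, 51, 52, 52, 52, 52, 51, 50, 51, 52]
```

The front edge at row 197 gives a cap angle of about 42° (0.73 rad), and it is held firmly. I'm handing in.

```bash
python3 -c "
from h import *
print(ctrl.close_job()); s=ctrl.observe(); print(s['time_s'],s['tool_pos'],s['grip_width'])"
```

```text
the job is handed in; nothing more can be done
None
the job is handed in; nothing more can be done
```

The job is handed in at about 16.8 s of robot time. The interface gives no verdict, so these are my own last checks.

- **Cover:** I placed the grey cover on the wiring box and released it. After release its centre was 44.5 / 89.8 mm from bolt a (45 / 90 expected). Its yaw read 11.1°, against about 10.3° for the block. It still looked seated in the final picture.
- **Bolts:** I pressed a, b and c in that order with closed fingertips.
  - Bolts a and b were tight.
  - Bolt c sank about 8 mm at roughly 3 N, then stopped hard at 22 N.
- **Cap:** I gripped the fin of cap c and lifted it along its arc. The wrist image gives about 42° (0.73 rad), and the fin is held with the 30 N grip setting. Cap b looked shut in both views. Cap a looked shut in the final scene view, which is coarse there.
- **Bystanders:** The final picture shows the blue cover, stopper, rack, carton and screwdriver with nothing visibly disturbed. I did not measure their positions, and the wash bottle, beaker and wrench were not re-checked.

**What went wrong or disagreed:**
- **Bolt a pressed too hard:** I queued several steps at once and the wrist force reached 104 N against the 120 N limit. Bolt b, pressed in single steps, peaked at about 49 N.
- **Camera agreement:** the top and wrist cameras differed by 2–3 mm, up to 5 mm for bolt c.
- **Tool tilt:** the tool drifted to about 3° of tilt during the run. I allowed for that and did not correct it.

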